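# Unpack connecting rods into the bench demagnetiser and run it

### The arm

A 7-joint arm with a two-finger parallel gripper is mounted at the origin on the work surface. World frame = base frame: x ahead of the robot, y to its left, z up, the work surface at z = 0. Lengths are in m, angles in rad, forces in N, time in s.
With the tool pointing down it reaches from about 0.425 to 0.925 m from the base axis. Payload 6.8 kg.
Tool frame: the origin (TCP) lies on the front face of the gripper's body, between the roots of the fingers; the fingertips stand 73 mm ahead of it and the grasp point (between the pads) lies 54 mm ahead of it (env.nose_length is the distance from the TCP to the fingertips, in m); z points along the fingers, y is the line along which they close (so a half turn about z gives the same grasp; the last joint's range is limited). The gripper opens to 85 mm and grips with 20 to 120 N. Pads are 22 mm wide; open, the fingers measure 114 mm over their backs; the gripper's body (76 mm by 85 mm) begins 54 mm behind the grasp point. The pads swing forward as they close: fully open they stand 13 mm farther back than shut.
Start: joints at [-1.308, 0.477, 0.022, 1.555, -0.011, 1.109, -0.083], TCP at [0.245, 0.629, 0.304] pointing down, gripper open.
Joint ranges: [-2.96, 2.96], [-0.34, 2.1], [-1.41, 1.46], [0.24, 2.44], [-1.37, 4.51], [0.17, 1.92], [-2.96, 2.96]. Speed limits (rad/s): [2.39, 2.39, 3.14, 3.14, 3.14, 3.14, 3.14].

### API

Orientations are given as a unit quaternion [w, x, y, z].
In Python, from cell import env, kin, camera, calibration, job gives the robot as it stands. The module is installed in compiled form; this text tells all that it offers. Calls block until the motion is done:
- env.reach(position, orientation): joint-space move of the TCP to a pose.
- env.movel(position, velocity=0.15, rot=None, stop_force=None): straight line of the TCP; rot=None keeps the orientation; velocity is the mean speed in m/s. With stop_force (N) it stops when the force on the tool has changed by that much, and returns True; else False.
- env.goto_joints(angles): joint-space move.
- env.grip(opening, f_grip=None): finger opening in m; f_grip is the grip in N (None keeps the last); returns when the fingers have stopped.
- env.dwell(seconds).
- kin.inverse_kinematics(position, orientation): joint angles nearest the present ones, or None.
- env.get_state(): the state.
- camera(name): name is "side" or "top" or "wrist"; returns (picture, depth): 480x640x3 uint8, blue, green, red; 480x640 float32, m along the optical axis (not along the pixel's ray), 0 where there is no reading.
- calibration(name): a dict with "fx", "fy", "cx", "cy" (pixels), "rvec" (rotation vector, rad) and "tvec" (3), from world to camera coordinates, as OpenCV has them. Camera axes: x right, y down, z forward; pixel columns grow to the right and rows downward; lengths in m; the calibration is good to about 2 mm. A picture is of the moment at which its call begins: read the wrist's pose just before it. calibration takes no time and is no camera call; for the wrist camera it gives the pose at the moment of the call.
A pose or a line that the arm cannot do raises env.PlanningError and nothing moves.
- job.job_done(): hands the job in; it is judged then, once.
The state is a dict: "time": time; "qpos": joint angles; "joint_velocities": joint speeds; "joint_torque": joint torques, N m; "tcp_pos": TCP position; "orientation": TCP orientation; "force": force on the tool from outside, world axes, zero at the start; "torque": the same for the moment, N m; "opening": finger opening in m; "gripper_force": force on a finger pad.
Only numpy, scipy, OpenCV 4.12 (cv2) and the standard library are available. Lean on these libraries where they do the work, as an engineer would, in place of code of your own. Each camera call takes 0.05 s, during which the arm holds its last target. There are 200 camera calls.

### The job

Fold both carton flaps right back and leave them open, then lay every connecting rod from the carton flat in the demagnetiser's cradle, one to a bay with its big end towards the keys. Swing the keeper bar fully down into its detent over the rods, then press the larger power key all the way and let it up, and then press the smaller start key all the way. Leave the other things on the bench where they are.

Things in the scene. Friction and masses are not known exactly. Their poses are not given: they have to be found in the camera images.
- carton: cardboard shipping carton, fixed to the bench, outside 180 (x) x 294 (y) x 85 mm high, 5 mm walls. Origin: centre of underside, z up. The rods lie side by side, along its x, on a packing floor 50 mm up; strips leave it x -77 to 77, y -120 to 120 (6 mm high at the y ends). Two flaps hinge along y at the tops of its long sides (x = -88, +88 mm; 87 mm up), half raised at first, a gap between them
- flap_near (a joint): hinge angle of the flap on the carton's -x side: 0 = level over the contents, 1.57 = upright, 2.3 (stop) = folded right back outside. Cardboard panel 72 mm deep from its hinge, 290 mm wide, 4 mm thick; stiff hinge, stays where left
- flap_far (a joint): hinge angle of the flap on the carton's +x side: 0 = level over the contents, 1.57 = upright, 2.3 (stop) = folded right back outside. Cardboard panel 72 mm deep from its hinge, 290 mm wide, 4 mm thick; stiff hinge, stays where left
- cradle: bench demagnetiser, fixed; grey housing 232 x 280 mm. Origin: on the bench under the cradle's centre, z up. Cradle floor 50 mm up, x -73 to +69. Four bays along x, centres y = -87, -29, 29, 87 mm, parted by 4 mm fences 16 mm high, at x -73 to -30 and 38 to 70 only (open between for fingers); end walls 14 mm high. Keys on the apron at its -x side (46 mm up): big ends go to that side
- keeper (a joint): hinge angle of the keeper bar: 0 = fully down in its detent, level across the bays (stop), 1.57 = upright, 2.1 = leaning back, open. Hinge line along y at cradle x = +80 mm, 81 mm above the bench. Stiff, stays where left, needs about 4 N at the bar
- keeper_bar (a point): middle of the keeper's cross bar: round steel bar 12 mm thick, 248 mm long along the cradle's y, on two 75 mm side arms (y = -124, +124 mm). When down it lies at cradle x = +5 mm, 81 mm above the bench, just over the rods' beams
- power_key (a joint): travel of the larger round key (36 mm across) at cradle x = -107, y = +45 mm: the power key; 0 = up, 0.006 = fully down (about 5 N), springs back up
- power_key_top (a point): centre of the top face of the power key
- start_key (a joint): travel of the smaller round key (22 mm across) at cradle x = -107, y = -45 mm: the start key; 0 = up, 0.006 = fully down (about 5 N), springs back up
- start_key_top (a point): centre of the top face of the start key
- rod_a: steel connecting rod (may be absent), 125 mm long, 24 mm thick, 0.32 kg, lying flat. Origin: mid thickness (12 mm above what it lies on), midway between its eyes; x points to the small end. Big end 44 mm across at x = -45, small end 26 mm across at x = +45; straight beam between, 14 mm wide, 20 mm high, bare from x = -23 to +32 mm: grip it there
- rod_a_big (a point): centre (at mid thickness) of rod_a's big end
- rod_b: steel connecting rod (may be absent), 125 mm long, 24 mm thick, 0.32 kg, lying flat. Origin: mid thickness (12 mm above what it lies on), midway between its eyes; x points to the small end. Big end 44 mm across at x = -45, small end 26 mm across at x = +45; straight beam between, 14 mm wide, 20 mm high, bare from x = -23 to +32 mm: grip it there
- rod_b_big (a point): centre (at mid thickness) of rod_b's big end
- rod_c: steel connecting rod (may be absent), 125 mm long, 24 mm thick, 0.32 kg, lying flat. Origin: mid thickness (12 mm above what it lies on), midway between its eyes; x points to the small end. Big end 44 mm across at x = -45, small end 26 mm across at x = +45; straight beam between, 14 mm wide, 20 mm high, bare from x = -23 to +32 mm: grip it there
- rod_c_big (a point): centre (at mid thickness) of rod_c's big end
- rod_d: steel connecting rod (may be absent), 125 mm long, 24 mm thick, 0.32 kg, lying flat. Origin: mid thickness (12 mm above what it lies on), midway between its eyes; x points to the small end. Big end 44 mm across at x = -45, small end 26 mm across at x = +45; straight beam between, 14 mm wide, 20 mm high, bare from x = -23 to +32 mm: grip it there
- rod_d_big (a point): centre (at mid thickness) of rod_d's big end
- wrench: bystander, to be left alone: an open-ended wrench, 180 mm long, lying flat
- piston: bystander, to be left alone: an aluminium piston, 68 mm across and 60 mm tall, upright
- bearing: bystander, to be left alone: a steel bearing race, a ring 64 mm across and 18 mm high, lying flat
- spray: bystander, to be left alone: a spray can, 60 mm across and 170 mm tall, upright
- mug: bystander, to be left alone: a white mug, 80 mm across and 90 mm tall
- driver: bystander, to be left alone: a screwdriver, 200 mm long, lying flat
Not all that is in view belongs to the job. What is shaped like the rod_d but green is not meant.

How it is judged:
By the outcome, as a careful person would: the job done as asked, in the order asked, and still so for the second after the job is handed in, with the robot touching nothing.
Of rod_a, rod_b, rod_c, rod_d only 3 to 4 are there at a start; the rules pass over those that are not, and their reading is None.
At some moment in a run one of rod_a, rod_b, rod_c, rod_d may be knocked a few centimetres aside while the robot is not near it.
Once in a run the grip may slacken for a moment while it holds something.
It also fails if it takes over 208 s, if anything falls off the work surface, if the arm or the gripper's body presses on something with over 40 N, if the wrist force passes 120 N, or if a joint passes its speed limit or range.

## Working session

There is one attempt and no reset: what is moved stays moved. The work goes in short steps, each a Python script; the robot and the scene stay as the last script left them, time stands still between calls to the robot, and variables do not carry over. Pictures are saved under pics/ and viewed, at most 14 in all, crops included, and the job is handed in when it is done.

```bash
mkdir -p pics; ls
python3 - <<'E'
from cell import env,kin,camera,calibration,job
import cv2,numpy as np
for n in("top","side"):
    p,d=camera(n); cv2.imwrite(f"pics/{n}0.png",p); np.save(f"{n}0.npy",d)
    c=calibration(n); R=cv2.Rodrigues(np.array(c["rvec"]))[0]; print(n,c["fx"],c["cx"],c["cy"],-R.T@np.array(c["tvec"]).ravel(),R.round(2).tolist())
s=env.get_state(); print(s["time"],s["orientation"],s["tcp_pos"],s["opening"])
E
```

```text
pics
top 592.6281903136322 316.2679011311903 250.28303809255365 [2.63149067e-01 2.57231542e-04 1.73533268e+00] [[0.01, -1.0, 0.01], [-0.99, -0.01, -0.16], [0.16, -0.01, -0.99]]
side 546.8762011974521 327.68066529229077 242.60379162306248 [0.29067508 1.14074379 0.75255246] [[-0.98, -0.22, 0.02], [-0.12, 0.47, -0.87], [0.18, -0.85, -0.49]]
0.1 [-8.85353311e-05  1.84348754e-01  9.82860533e-01 -8.38124223e-04] [0.24445729 0.62873335 0.3030045 ] 0.08551350580832763
```

View pics/top0.png

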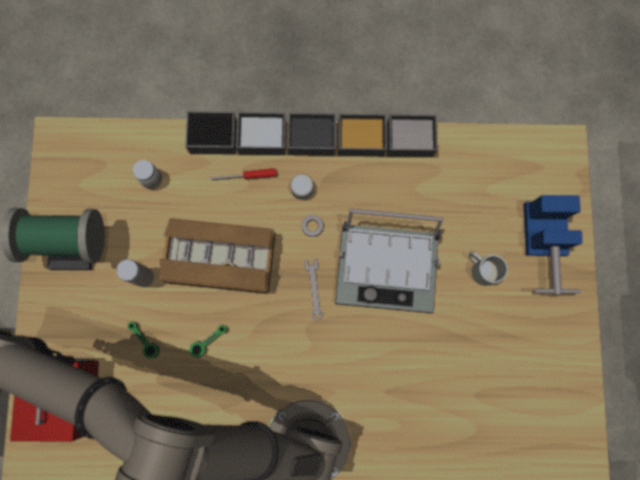

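View pics/side0.png

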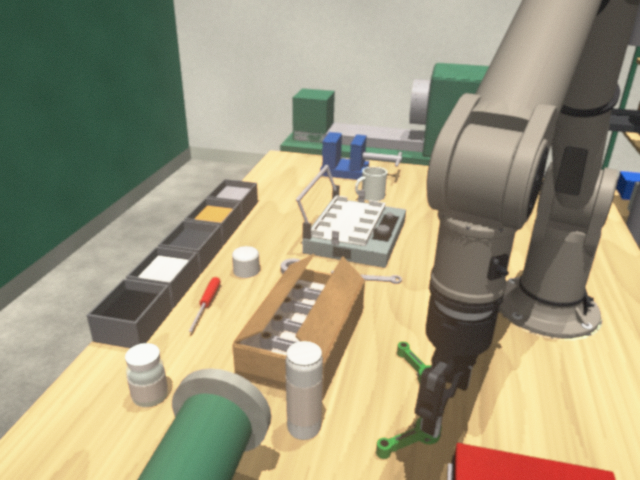

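The top view has the carton at about (220,255), the cradle at (388,265), and green decoy rods at (143,340) and (210,340). The spray can is at (135,272), close to the carton. I'll enlarge the carton and the cradle next.

```bash
cat > h.py <<'E'
import cv2,numpy as np
from cell import env,kin,camera,calibration,job
def cal(n):
    c=calibration(n); R=cv2.Rodrigues(np.array(c["rvec"],float))[0]; t=np.array(c["tvec"],float).ravel()
    return c,R,t
def cloud(d,C):
    c,R,t=C; v,u=np.mgrid[:480,:640]
    P=np.dstack([(u-c["cx"])/c["fx"]*d,(v-c["cy"])/c["fy"]*d,d])
    return (P-t)@R      # world
def ray(uv,z,C):
    c,R,t=C; uv=np.atleast_2d(uv).astype(float)
    D=np.c_[(uv[:,0]-c["cx"])/c["fx"],(uv[:,1]-c["cy"])/c["fy"],np.ones(len(uv))]@R
    o=-R.T@t; return o+D*((z-o[2])/D[:,2])[:,None]
def proj(P,C):
    c,R,t=C; Q=np.atleast_2d(P)@R.T+t
    return np.c_[Q[:,0]/Q[:,2]*c["fx"]+c["cx"],Q[:,1]/Q[:,2]*c["fy"]+c["cy"]]
E
python3 - <<'E'
from h import *
p=cv2.imread("pics/top0.png"); d=np.load("top0.npy"); C=cal("top"); W=cloud(d,C)
a=cv2.resize(p[210:300,150:285],None,fx=5.9,fy=5.9,interpolation=cv2.INTER_CUBIC)
cv2.imwrite("pics/carton0.png",a)
b=cv2.resize(p[200:320,325:450],None,fx=5,fy=5,interpolation=cv2.INTER_CUBIC)[:600]
cv2.imwrite("pics/cradle0.png",b)
hsv=cv2.cvtColor(p,cv2.COLOR_BGR2HSV)
# heights maps
for (u,v) in [(170,224),(220,226),(272,231),(164,245),(270,252),(163,262),(272,268),(162,283),(215,287),(270,291),(343,305),(435,308),(348,232),(440,240),(370,295),(404,297),(352,213),(440,218),(388,262),(375,262)]:
    print((u,v),W[v,u].round(3))
E
```

```text
(170, 224) [0.6   0.392 0.102]
(220, 226) [0.598 0.253 0.096]
(272, 231) [0.588 0.107 0.083]
(164, 245) [ 0.558  0.431 -0.   ]
(270, 252) [0.528 0.112 0.081]
(163, 262) [0.489 0.4   0.127]
(272, 268) [0.492 0.109 0.01 ]
(162, 283) [0.444 0.43  0.004]
(215, 287) [0.429 0.266 0.058]
(270, 291) [ 0.426  0.115 -0.009]
(343, 305) [ 0.387 -0.1   -0.009]
(435, 308) [ 0.381 -0.37  -0.001]
(348, 232) [ 0.595 -0.111  0.045]
(440, 240) [ 0.583 -0.389 -0.   ]
(370, 295) [ 0.41  -0.172  0.069]
(404, 297) [ 0.406 -0.268  0.07 ]
(352, 213) [ 0.629 -0.116  0.145]
(440, 218) [ 0.615 -0.355  0.16 ]
(388, 262) [ 0.507 -0.226  0.053]
(375, 262) [ 0.507 -0.188  0.053]
```

View pics/carton0.png

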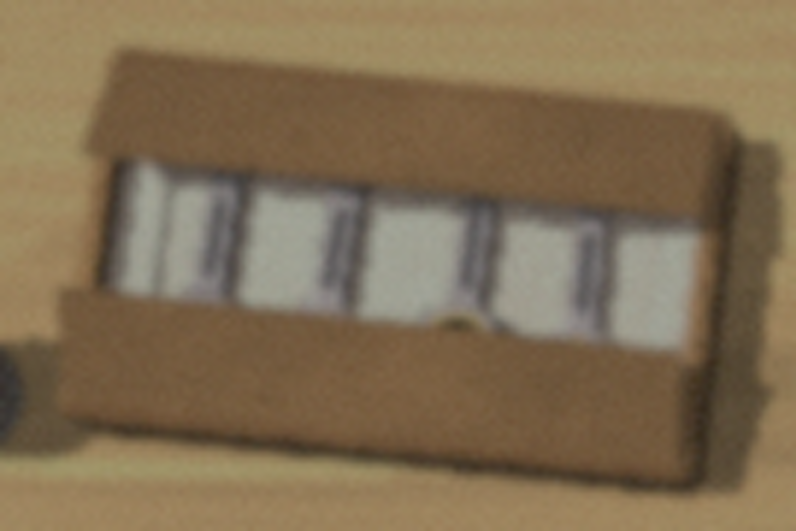

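View pics/cradle0.png

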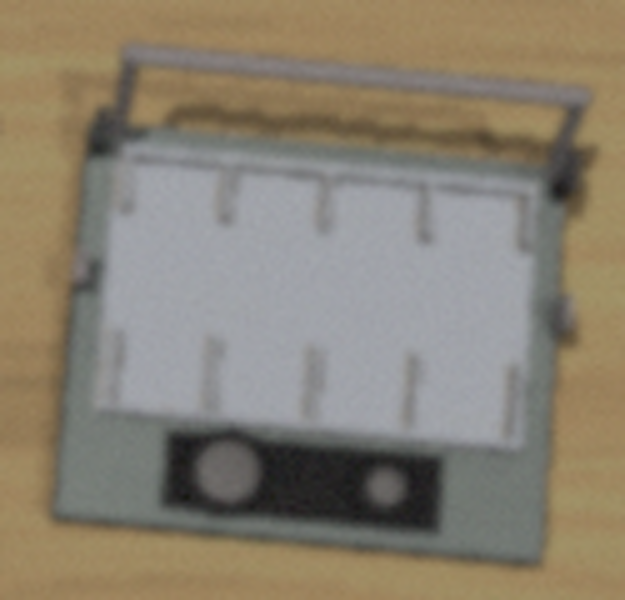

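The carton crop shows four rods lying along its x, at crop columns about 220, 345, 475 and 590. The gap between the flaps is clear. The cradle crop shows the power key at full-image (370.6,294) and the start key at (402.2,297.4). The keeper is leaning back at the top. Next I'll fit both poses.

Run:
```python
from h import *
p=cv2.imread("pics/top0.png"); d=np.load("top0.npy"); C=cal("top"); W=cloud(d,C)
hsv=cv2.cvtColor(p,cv2.COLOR_BGR2HSV)
print("hsv floor",hsv[262,388],"housing",hsv[303,350],"flap",hsv[280,220],"table",hsv[320,300],"key",hsv[294,370])
g=np.zeros((480,640),np.uint8)
# cradle housing+floor : low saturation region in ROI
roi=np.zeros_like(g); roi[224:315,330:445]=1
m=((hsv[...,1]<70)&(roi>0)).astype(np.uint8)
m=cv2.morphologyEx(m,cv2.MORPH_CLOSE,np.ones((9,9))); m=cv2.morphologyEx(m,cv2.MORPH_OPEN,np.ones((7,7)))
w=((hsv[...,2]>165)&(hsv[...,1]<40)&(roi>0)).astype(np.uint8)
w=cv2.morphologyEx(w,cv2.MORPH_CLOSE,np.ones((7,7)))
for nm,mm,z in(("floor",w,.05),("housing",m,.046)):
    c=max(cv2.findContours(mm,0,2)[0],key=cv2.contourArea)[:,0]
    P=ray(c,z,C)[:,:2]*1000
    r=cv2.minAreaRect(P.astype(np.float32)); print(nm,r, cv2.boxPoints(r).round().tolist())
k=ray([(370.6,294),(402.2,297.4)],.058,C); print("keys",k.round(4)); e=k[0]-k[1]; print("len",np.hypot(*e[:2]),"yaw",np.arctan2(-e[0],e[1]))
b=((hsv[...,0]<18)&(hsv[...,1]>90)&(hsv[...,2]<150)).astype(np.uint8); b[:210]=0;b[300:]=0;b[:,:155]=0;b[:,285:]=0
c=max(cv2.findContours(cv2.morphologyEx(b,cv2.MORPH_CLOSE,np.ones((5,5))),0,2)[0],key=cv2.contourArea)[:,0]
P=ray(c,.087,C); top=P[np.argsort(P[:,1])]
for y in np.arange(.10,.44,.03):
    s=P[abs(P[:,1]-y)<.008]; 
    if len(s): print(y.round(2),"max x",s[:,0].max().round(4),"min x",s[:,0].min().round(4))
print("y ext",P[:,1].min(),P[:,1].max())
# depth-based: near/far flaps
cw=W[b>0]; print("flap z pct",np.percentile(cw[:,2],[5,50,95,99]))
```

```text
hsv floor [113  12 169] housing [ 60  14 113] flap [ 16 117 122] table [ 19 103 156] key [ 10  14 106]
floor ((513.3593139648438, -226.10830688476562), (237.0655059814453, 136.6671142578125), 85.18179321289062) [[435.0, -338.0], [571.0, -350.0], [591.0, -114.0], [455.0, -102.0]]
housing ((491.8268737792969, -227.53968811035156), (290.6439514160156, 235.4513397216797), 85.43123626708984) [[363.0, -363.0], [598.0, -382.0], [621.0, -92.0], [386.0, -73.0]]
keys [[ 0.4142 -0.1748  0.058 ]
 [ 0.4056 -0.2645  0.058 ]]
len 0.09012881704832279 yaw -0.09615808241894143
0.1 max x 0.59 min x 0.4114
0.16 max x 0.6008 min x 0.4106
0.19 max x 0.6034 min x 0.4104
0.22 max x 0.6058 min x 0.603
0.25 max x 0.6083 min x 0.4125
0.28 max x 0.6108 min x 0.608
0.31 max x 0.6134 min x 0.6105
0.34 max x 0.616 min x 0.616
0.37 max x 0.6184 min x 0.4307
0.4 max x 0.6181 min x 0.4331
0.43 max x 0.4975 min x 0.43
y ext 0.06982114608386997 0.4309875273279005
flap z pct [0.00722294 0.1079232  0.13446975 0.13919044]
```

```bash
cat >> h.py <<'E'
Y=-0.083
CR=np.array([.516,-.2275]); 
def fr(o,x,y,yaw=Y): return np.array([o[0]+x*np.cos(yaw)-y*np.sin(yaw),o[1]+x*np.sin(yaw)+y*np.cos(yaw)])
def q(a): return np.array([0,np.cos(a/2),np.sin(a/2),0])
def ik(xy,z,a): return kin.inverse_kinematics(np.r_[xy,z],q(a))
NOSE=env.nose_length
E
python3 - <<'E'
from h import *
C=cal("top")
k=ray([(170.3,218.5),(274.6,230)],.087,C); print(k.round(4)); m=k.mean(0)[:2]; CA=fr(m,-.089,0); print("carton",CA)
# check: floor-end of carton from near-wall / expectation
print(proj([[*fr(CA,0,.147),.085],[*fr(CA,0,-.147),.085],[*fr(CA,-.09,.147),.085],[*fr(CA,-.09,-.147),0]],C).round(1))
for a in(Y,Y+np.pi,Y-np.pi):
    for nm,o in(("carton",CA),("cradle",CR)):
        for x in(0,-.107):
            j=ik(fr(o,x,0),.13,a); print(round(a,2),nm,x,None if j is None else np.round(j,2))
E
```

```text
[[0.6195 0.3955 0.087 ]
 [0.59   0.0995 0.087 ]]
carton [0.51608633 0.2549124 ]
[[166.8 250.4]
 [270.8 260.2]
 [162.4 282.1]
 [269.4 294.7]]
-0.08 carton 0 [-1.02  0.62  0.6   1.96 -0.52  0.72 -1.75]
-0.08 carton -0.107 [-1.18  0.5   0.6   2.17 -0.49  0.61 -1.88]
-0.08 cradle 0 [-0.3   0.69  0.84  2.   -0.74  0.78 -0.68]
-0.08 cradle -0.107 [-0.31  0.56  0.85  2.23 -0.71  0.65 -0.59]
3.06 carton 0 [-0.63  0.54  0.08  1.93 -0.06  0.67  0.98]
3.06 carton -0.107 [-0.75  0.43  0.06  2.14 -0.04  0.58  0.83]
3.06 cradle 0 [-0.04  0.57  0.46  1.98 -0.39  0.68  2.14]
3.06 cradle -0.107 [-0.17  0.48  0.65  2.22 -0.53  0.59  2.37]
-3.22 carton 0 [-0.63  0.54  0.08  1.93 -0.06  0.67  0.98]
-3.22 carton -0.107 [-0.75  0.43  0.06  2.14 -0.04  0.58  0.83]
-3.22 cradle 0 [-0.04  0.57  0.46  1.98 -0.39  0.68  2.14]
-3.22 cradle -0.107 [-0.17  0.48  0.65  2.22 -0.53  0.59  2.37]
```

```bash
cat >> h.py <<'E'
CA=np.array([.516,.255])
def L(xy,tipz,v=.15,a=None,sf=None): return env.movel(np.r_[xy,tipz+NOSE],velocity=v,rot=None if a is None else q(a),stop_force=sf)
def st():
    s=env.get_state(); return round(s["time"],1),np.round(s["tcp_pos"],4),np.round(s["force"],1),round(s["opening"],4)
E
python3 - <<'E'
from h import *
A=Y+np.pi
env.grip(0.0,40); env.reach(np.r_[fr(CA,0,0),.32],q(A)); print(st())
L(fr(CA,0,0),.112,.2); print(st())
for s in(-1,1):
    r=L(fr(CA,s*.09,0),.112,.12,sf=30); print(r,st())
    r=L(fr(CA,s*.115,0),.112,.04,sf=30); print(r,st(),fr(CA,s*.115,0))
    L(fr(CA,0,0),.112,.25)
L(fr(CA,0,0),.25,.25)
env.reach(np.r_[fr(CA,-.02,-.21),.36],q(A)); print(st())
p,d=camera("top"); cv2.imwrite("pics/top1.png",p); np.save("top1.npy",d)
p,d=camera("wrist"); cv2.imwrite("pics/w1.png",p)
a=cv2.imread("pics/top1.png")[200:310,145:345]; cv2.imwrite("pics/top1c.png",cv2.resize(a,None,fx=4,fy=4,interpolation=cv2.INTER_CUBIC))
E
```

```text
(2.6, array([0.5155, 0.2564, 0.32  ]), array([0.4, 1.3, 0.4]), -0.0003)
(3.4, array([0.5165, 0.2556, 0.1855]), array([0.2, 0.4, 0.6]), -0.0002)
True (3.9, array([0.4678, 0.2601, 0.1884]), array([1.4, 0.5, 4.6]), 0.0002)
True (5.3, array([0.4154, 0.2642, 0.1887]), array([ 2.7, -0.2,  1.9]), -0.0004) [0.40139589 0.26453404]
True (6.3, array([0.538 , 0.2539, 0.1839]), array([-4.5,  0.5,  1.7]), -0.0001)
True (6.9, array([0.5383, 0.254 , 0.1826]), array([-1.8,  1.3,  2. ]), 0.0002) [0.63060411 0.24546596]
(8.7, array([0.4788, 0.049 , 0.3594]), array([-0.9, -0. ,  0.4]), 0.0001)
```

View pics/top1c.png

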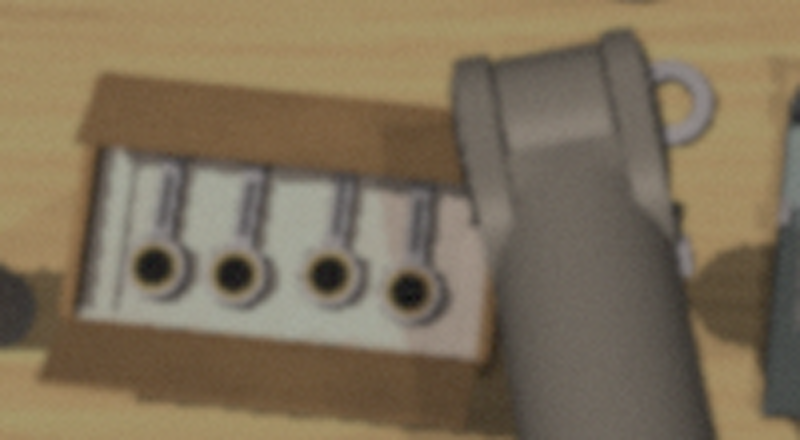

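The near flap is right back: contact stopped at its predicted 2.3 stop. The far flap is still half raised (crop y≈75–180), so it jammed. I'll push it along its own arc, so the finger lifts the edge as it moves. All four big ends are at the -x side, at crop (157,268), (238,272), (330,275) and (411,291).

Run:
```python
from h import *
A=Y+np.pi
env.reach(np.r_[fr(CA,0,0),.30],q(A)); L(fr(CA,0,0),.09,.2)
ok=True
th0=.68
for th in np.arange(.68,1.5,.1):
    x=.088-.072*np.cos(th)-.011+.002; z=.09+.072*(np.sin(th)-np.sin(th0))
    r=L(fr(CA,x,0),z,.06,sf=50)
    if r: print("stop",th,st()); 
print(st())
L(fr(CA,.055,0),.112,.15); 
r=L(fr(CA,.115,0),.112,.05,sf=30); print(r,st(),fr(CA,.101,0))
L(fr(CA,.05,0),.115,.2); L(fr(CA,.03,0),.27,.3)
env.reach(np.r_[fr(CR,-.02,.05),.36],q(A)); print(st())
p,d=camera("top"); cv2.imwrite("pics/top2.png",p); np.save("top2.npy",d)
a=p[200:310,145:345]; cv2.imwrite("pics/top2c.png",cv2.resize(a,None,fx=4,fy=4,interpolation=cv2.INTER_CUBIC))
```

```text
(13.2, array([0.5917, 0.249 , 0.1923]), array([-0.4, -2.6, 12.3]), -0.0)
True (14.6, array([0.6198, 0.2466, 0.1837]), array([-5.2, -0.2,  8.3]), 0.0) [0.61665231 0.24662662]
(17.3, array([ 0.5009, -0.1746,  0.3598]), array([ 0.2,  0.5, -0.4]), 0.0005)
```

View pics/top2c.png

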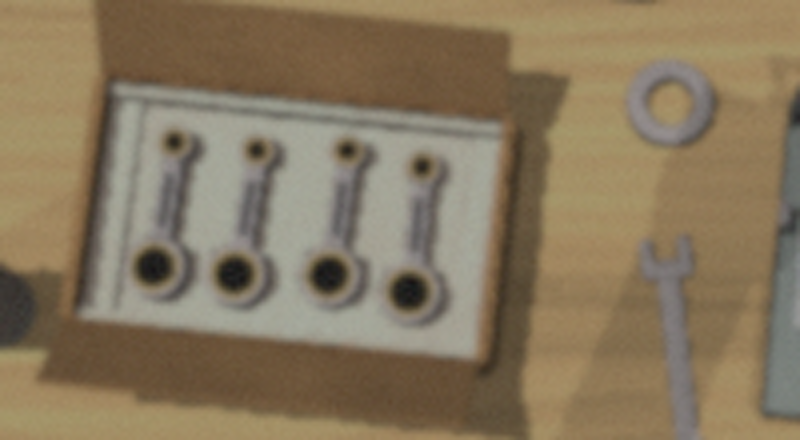

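Both flaps are folded right back. Four grey rods show, with small-end holes at crop (175,142), (258,150), (348,150) and (423,165). The green lookalikes are elsewhere on the bench. Next step is to detect the holes and move the first rod.

```bash
cat >> h.py <<'E'
def holes(p,C,z,o,hx,hy):
    """dark eye holes inside a frame's rectangle -> list of (xy,area)"""
    box=proj([[*fr(o,sx*hx,sy*hy),z] for sx,sy in((1,1),(1,-1),(-1,-1),(-1,1))],C)
    m=np.zeros((480,640),np.uint8); cv2.fillConvexPoly(m,box.round().astype(int),1)
    g=cv2.cvtColor(p,cv2.COLOR_BGR2GRAY); m&=(g<75).astype(np.uint8)
    n,_,s,_=cv2.connectedComponentsWithStats(m); out=[]
    lab=_ if False else cv2.connectedComponents(m)[1]
    for i in range(1,n):
        if s[i,4]<4: continue
        v,u=np.nonzero(lab==i); wt=90.-g[v,u]
        out.append((ray([(u*wt).sum()/wt.sum(),(v*wt).sum()/wt.sum()],z,C)[0,:2],s[i,4]))
    return out
def rods(p,C,o=CA,hx=.077,hy=.125,z=.072):
    H=holes(p,C,z,o,hx,hy); R=[]
    for b,ab in H:
        for s,as_ in H:
            e=s-b; l=np.hypot(*e)
            if ab>as_ and abs(l-.09)<.012: R.append((( b+s)/2,np.arctan2(e[1],e[0]),l,ab,as_))
    return sorted(R,key=lambda r:r[0][1])
TZ=.0525; G=.004
def along(r,g=G): return r[0]+g*np.array([np.cos(r[1]),np.sin(r[1])])
def transfer(r,bay):
    a=r[1]+np.pi; g=along(r)
    env.grip(.045); env.reach(np.r_[g,.16+NOSE],q(a)); L(g,TZ+.005,.2,a); L(g,TZ,.03)
    env.grip(0.0,100); o1=st()[3]; L(g,.17,.2); o2=st()[3]; t=fr(CR,.0025+G,bay)
    L(t,.17,.35,Y+np.pi); o3=st()[3]; print("openings",o1,o2,o3)
    if min(o1,o2,o3)<.010: return False
    L(t,TZ+.012,.2); print("touch",L(t,TZ,.03,sf=12),st())
    env.grip(.04); L(t,.17,.25); return True
E
python3 - <<'E'
from h import *
C=cal("top"); p=cv2.imread("pics/top2.png"); R=rods(p,C)
for r in R: print(r[0].round(4),round(r[1],3),round(r[2],4),r[3:], "carton frame",((r[0]-CA)@np.array([[np.cos(Y),-np.sin(Y)],[np.sin(Y),np.cos(Y)]])).round(3))
if len(R)==4: 
    print(transfer(R[0],-.087)); print(st())
p,d=camera("wrist"); cv2.imwrite("pics/w3.png",p)
p,d=camera("top"); cv2.imwrite("pics/top3.png",p)
for r in rods(p,C): print(r[0].round(4),round(r[1],3),round(r[2],4))
E
```

```text
[0.5148 0.1728] -0.072 0.0904 (np.int32(59), np.int32(9)) carton frame [ 0.006 -0.082]
[0.5205 0.2014] -0.679 0.1015 (np.int32(55), np.int32(9)) carton frame [ 0.009 -0.053]
[0.5259 0.2282] -0.113 0.0904 (np.int32(55), np.int32(9)) carton frame [ 0.012 -0.026]
[0.5254 0.2933] -0.136 0.0902 (np.int32(58), np.int32(8)) carton frame [0.006 0.039]
[0.5304 0.3515] -0.113 0.0905 (np.int32(59), np.int32(9)) carton frame [0.006 0.097]
[0.5149 0.1728] -0.072 0.0904
[0.5205 0.2014] -0.678 0.1014
[0.5259 0.2281] -0.113 0.0903
[0.5253 0.2935] -0.134 0.0901
[0.5305 0.3515] -0.112 0.0903
```

View pics/w3.png

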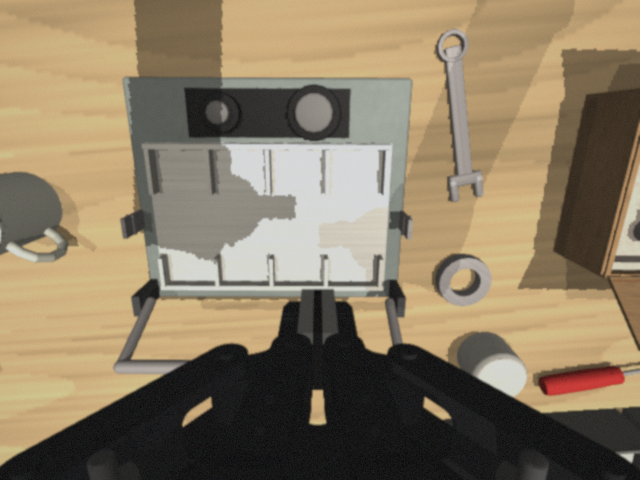

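The wrist view shows the empty cradle squarely. The power key is at (314,112) and the start key at (217,112). The bays are clear. The top-view eye spacings (90.4 mm) are right, and the one false cross-pair (101 mm) needs rejecting. I'll check the cradle pose from this wrist view, then transfer rod 1.

```bash
sed -i 's/abs(l-.09)<.012/abs(l-.09)<.006/' h.py
python3 - <<'E'
from h import *
Cw=cal("wrist"); k=ray([(314,112),(217,112)],.058,Cw)[:,:2]; e=k[0]-k[1]; print("keys",k.round(4),"len",np.hypot(*e),"yaw",np.arctan2(-e[0],e[1]))
print("origin est",fr(k.mean(0),.107,0))
f=ray([(142,145),(392,145),(382,289),(162,290)],.064,Cw)[:,:2]; print(f.round(4).tolist(),f.mean(0))
C=cal("top"); p=cv2.imread("pics/top3.png"); R=rods(p,C); print(len(R))
ok=transfer(R[0],-.087); print(ok,st())
p,d=camera("wrist"); cv2.imwrite("pics/w4.png",p)
p,d=camera("top"); cv2.imwrite("pics/top4.png",p)
for r in rods(p,C): print(r[0].round(4),round(r[1],3),round(r[2],4))
E
```

```text
keys [[ 0.4134 -0.1709]
 [ 0.4059 -0.2628]] len 0.0922178513108473 yaw -0.08142235847499549
origin est [ 0.51626476 -0.22576244]
[[0.43, -0.3378], [0.4495, -0.0989], [0.5995, -0.113], [0.5814, -0.3496]] [ 0.51511202 -0.22483195]
4
openings 0.0118 0.0117 0.0116
touch True (24.1, array([ 0.5155, -0.3148,  0.1258]), array([-1. ,  0.5,  4.9]), 0.0115)
True (25.1, array([ 0.5152, -0.3145,  0.2427]), array([ 0.5,  0. , -0.5]), 0.0402)
[0.5259 0.2282] -0.115 0.0903
[0.5254 0.2934] -0.136 0.0902
[0.5304 0.3514] -0.111 0.0905
```

View pics/w4.png

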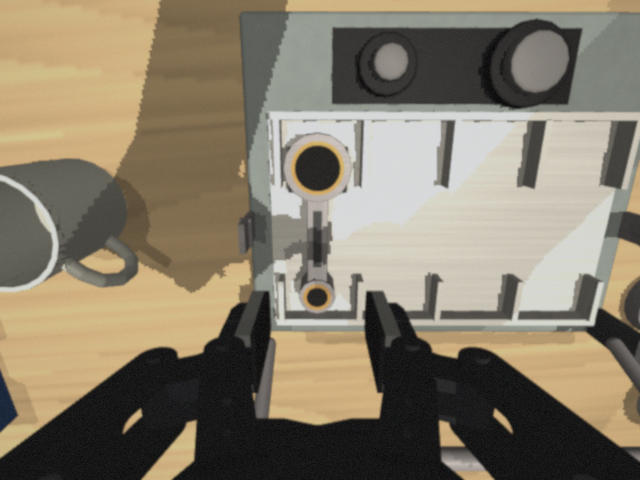

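Rod 1 is centred in its bay, with the big end at (317,167) on the key side. I'll do the other three now, looking again before each.

```bash
sed -i 's/^CR=.*/CR=np.array([.516,-.2267])/' h.py
python3 - <<'E'
from h import *
C=cal("top")
for i,bay in enumerate((-.029,.029,.087)):
    p,d=camera("top"); R=rods(p,C)
    for r in R: print(r[0].round(4),round(r[1],3),round(r[2],4))
    if len(R)!=3-i: print("count",len(R)); cv2.imwrite("pics/odd.png",p); break
    ok=transfer(R[0],bay); print(bay,ok,st())
    if not ok: p,d=camera("top"); cv2.imwrite("pics/odd.png",p); break
else:
    env.reach(np.r_[fr(CR,.03,0),.40],q(Y+np.pi))
    p,d=camera("wrist"); cv2.imwrite("pics/w5.png",p); print(st())
p,d=camera("top"); cv2.imwrite("pics/top5.png",p); print(len(rods(p,C)))
E
```

```text
[0.5259 0.2282] -0.114 0.0904
[0.5254 0.2934] -0.138 0.0902
[0.5304 0.3515] -0.113 0.0904
openings 0.0118 0.0113 0.0119
touch True (32.2, array([ 0.5204, -0.2562,  0.1258]), array([0. , 0.5, 5.8]), 0.0119)
-0.029 True (33.2, array([ 0.5199, -0.256 ,  0.2427]), array([-0.2, -0.4,  0.3]), 0.04)
[0.5254 0.2935] -0.134 0.09
[0.5303 0.3516] -0.114 0.0905
openings 0.012 0.0119 0.0117
touch True (40.2, array([ 0.5251, -0.1983,  0.1257]), array([0.3, 0.3, 4.5]), 0.0117)
0.029 True (41.3, array([ 0.5247, -0.1982,  0.2427]), array([-0.9,  0.2, -0.7]), 0.0397)
[0.5304 0.3515] -0.112 0.0905
openings 0.0119 0.0114 0.0119
touch True (48.3, array([ 0.53  , -0.1405,  0.1257]), array([0.1, 0.3, 5.2]), 0.0118)
0.087 True (49.3, array([ 0.5295, -0.1404,  0.2428]), array([ 0.1, -0.3, -0.7]), 0.04)
(50.1, array([ 0.5454, -0.2274,  0.3971]), array([-0.3, -0.1, -0.3]), 0.0399)
0
```

```bash
ls pics
```

```text
carton0.png
cradle0.png
side0.png
top0.png
top1.png
top1c.png
top2.png
top2c.png
top3.png
top4.png
top5.png
w1.png
w3.png
w4.png
w5.png
```

View pics/w5.png

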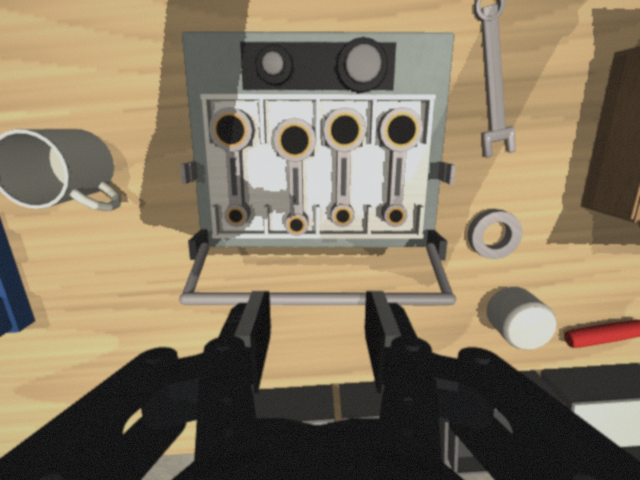

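Three rods sit well. The second one (big end at (294,139), small end at (297,225)) has moved about 8 mm towards the hinge, so it may be against the wall or fence. I'll measure it and re-seat it.

Run:
```python
from h import *
Cw=cal("wrist"); M=np.array([[np.cos(Y),-np.sin(Y)],[np.sin(Y),np.cos(Y)]])
p,d=camera("wrist")
def show(p,C):
    R=rods(p,C,CR,.075,.118)
    for r in R: print(((r[0]-CR)@M).round(4),round(r[1]-Y,3),round(r[2],4))
    return R
R=show(p,Cw); W=cloud(d,Cw)
for b in[(295,180),(295,118),(297,236),(297,217),(235,180),(231,112),(343,180)]: print(b,W[b[1],b[0]].round(4))
```

```text
[ 0.0344 -0.097 ] 2.728 0.088
[-0.0168 -0.0929] -2.815 0.0955
[ 0.0105 -0.0883] 2.685 0.0912
[ 0.0021 -0.0888] 0.007 0.0908
[ 0.0663 -0.0683] -1.391 0.0942
[ 0.0547 -0.0652] -1.645 0.0866
[ 0.0406 -0.066 ] 1.822 0.0875
[-0.0473 -0.0653] -1.899 0.0906
[ 0.0316 -0.055 ] 0.897 0.0844
[ 0.026  -0.0507] -2.409 0.0857
[ 0.0126 -0.0222] 0.005 0.0906
[0.0075 0.0033] 0.568 0.0955
[-0.0066  0.0028] -0.629 0.0898
[-0.0367  0.0216] 1.66 0.0883
[0.0024 0.0291] -0.003 0.0908
[-0.0019  0.0422] -0.543 0.0905
[0.0036 0.0473] 2.749 0.0957
[0.0444 0.0649] -1.734 0.0935
[0.0035 0.0764] -2.9 0.0908
[0.0023 0.0874] -0.003 0.0906
(295, 180) [ 0.5224 -0.2489  0.0725]
(295, 118) [ 0.46   -0.2427  0.0726]
(297, 236) [ 0.5871 -0.2536  0.0627]
(297, 217) [ 0.5624 -0.2506  0.074 ]
(235, 180) [ 0.5173 -0.3126  0.0719]
(231, 112) [ 0.4491 -0.3064  0.0734]
(343, 180) [ 0.5265 -0.198   0.0726]
```

Rod 2 lies flat but about 10 mm off along x and 7 mm in y, so it was knocked. I'll lift it and re-seat it at the bay centre.

Run:
```python
from h import *
M=np.array([[np.cos(Y),-np.sin(Y)],[np.sin(Y),np.cos(Y)]])
g=fr(CR,.0126+G,-.0222); t=fr(CR,.0025+G,-.029); a=Y+np.pi
env.grip(.032); env.reach(np.r_[g,.13+NOSE],q(a)); L(g,TZ+.005,.2,a); L(g,TZ,.03)
env.grip(0,100); print(st()); L(g,.09,.1); L(t,.09,.05); print(st()); L(t,TZ+.008,.1); print(L(t,TZ,.03,sf=12),st())
env.grip(.032); L(t,.17,.25)
env.reach(np.r_[fr(CR,.03,0),.40],q(a)); Cw=cal("wrist"); p,d=camera("wrist"); cv2.imwrite("pics/w6.png",p)
for r in rods(p,Cw,CR,.075,.118):
    if abs(r[1]-Y)<.3: print(((r[0]-CR)@M).round(4),round(r[1]-Y,3),round(r[2],4))
print(st())
```

```text
(52.4, array([ 0.5309, -0.2502,  0.1259]), array([-1.7,  0.7,  5.5]), 0.0116)
(53.3, array([ 0.5194, -0.2565,  0.1623]), array([ 1.1,  0.4, -2.5]), 0.0115)
True (54.1, array([ 0.5207, -0.2564,  0.1259]), array([-0. ,  0.4,  4.8]), 0.0116)
[ 0.0021 -0.0888] 0.007 0.0908
[ 0.0025 -0.0297] -0.003 0.09
[0.0024 0.0291] -0.002 0.0908
[0.0023 0.0874] -0.004 0.0905
(55.8, array([ 0.5451, -0.229 ,  0.3978]), array([-0.1, -0.6,  0.4]), 0.0318)
```

All four rods are centred. Now the keeper: push the bar forward from behind, then press it down along its arc.

Run:
```python
from h import *
a=Y+np.pi
env.grip(0,40); env.reach(np.r_[fr(CR,.155,0),.20+NOSE],q(a)); L(fr(CR,.155,0),.118,.2); print(st())
for x in(.13,.09,.06,.042):
    r=L(fr(CR,x,0),.118,.08,sf=35); print(x,r,st())
L(fr(CR,.06,0),.118,.2); L(fr(CR,.06,0),.20,.3)
env.reach(np.r_[fr(CR,-.08,0),.40],q(a)); Cw=cal("wrist"); p,d=camera("wrist"); cv2.imwrite("pics/w7.png",p); W=cloud(d,Cw)
M=np.array([[np.cos(Y),-np.sin(Y)],[np.sin(Y),np.cos(Y)]])
c=(W[...,:2]-CR)@M; s=(abs(c[...,1])<.01)&(abs(c[...,0])<.1)&(W[...,2]>.1)&(W[...,2]<.17); print("bar",c[s][:,0].mean() if s.any() else None,W[s][:,2].max() if s.any() else None,s.sum(),st())
```

```text
(57.5, array([ 0.6709, -0.2402,  0.1928]), array([0.5, 0.2, 1.5]), 0.0001)
0.13 False (58.0, array([ 0.6461, -0.2377,  0.1919]), array([ 0.7, -0.5,  1. ]), 0.0)
0.09 False (58.6, array([ 0.6058, -0.2342,  0.1905]), array([1.6, 0. , 1. ]), 0.0)
0.06 False (59.1, array([ 0.5752, -0.2316,  0.1903]), array([-0.5,  0.8, -1.3]), -0.0001)
0.042 False (59.5, array([ 0.5585, -0.2301,  0.1907]), array([ 3.5, -0.4, -2.5]), 0.0003)
bar None None 0 (61.0, array([ 0.4369, -0.2193,  0.3985]), array([ 0.5,  0.6, -0.6]), 0.0001)
```

View pics/w7.png

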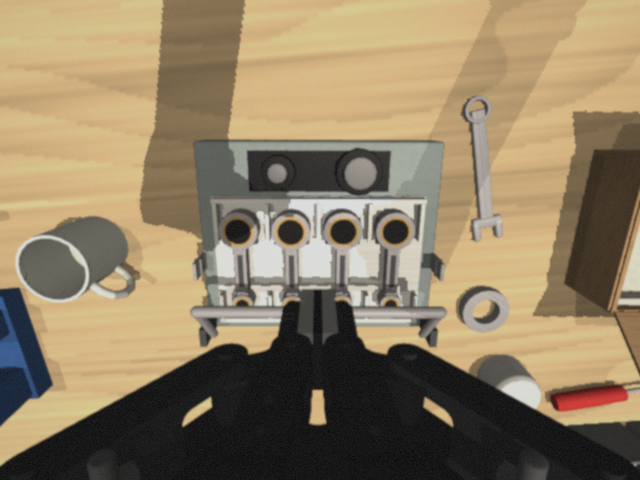

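The bar has swung forward: it runs along row 314, columns 192–445, with rods undisturbed. I'll measure its angle from depth and press it down.

Run:
```python
from h import *
a=Y+np.pi; Cw=cal("wrist"); p,d=camera("wrist"); W=cloud(d,Cw)
M=np.array([[np.cos(Y),-np.sin(Y)],[np.sin(Y),np.cos(Y)]])
P=np.median(W[310:316,225:265].reshape(-1,3),0); x=((P[:2]-CR)@M)[0]; th=np.arctan2(P[2]-.004-.081,.08-x); print("bar top",x,P[2],"theta",th)
if .5<th<1.3:
    tx=lambda t:(fr(CR,.08-.075*np.cos(t),0),.081+.075*np.sin(t)+.006)
    xy,z=tx(th); env.reach(np.r_[xy,z+.04+NOSE],q(a)); L(xy,z+.005,.15,a)
    for t in np.linspace(th,.06,8):
        xy,z=tx(t); r=L(xy,z,.06,sf=40)
        if r: print("stop",t,st())
    xy,z=tx(0); r=L(xy,z-.006,.03,sf=45); print(r,st(),z+NOSE)
    L(xy,.2,.25); env.reach(np.r_[fr(CR,-.08,.16),.33],q(a))
    p,d=camera("side"); cv2.imwrite("pics/side8.png",p)
    p,d=camera("top"); cv2.imwrite("pics/top8.png",p)
    p,d=camera("wrist"); cv2.imwrite("pics/w8.png",p); np.save("w8.npy",d); print(st())
    W=cloud(d,cal("wrist")); c=(W[...,:2]-CR)@M
    for y0 in(0,.058,-.058):
        s=(abs(c[...,1]-y0)<.015)&(abs(c[...,0]-.005)<.02)&(W[...,2]>.076)&(W[...,2]<.15); print(y0,s.sum(),c[s][:,0].mean() if s.any() else 0,np.median(W[s][:,2]) if s.any() else 0)
```

```text
bar top 0.023215495583393836 0.1366264759597808 theta 0.7378555471236612
True (64.7, array([ 0.5212, -0.2274,  0.1593]), array([-4.6,  3.1, 15.2]), -0.0004) 0.15960000000000002
(66.2, array([ 0.4499, -0.062 ,  0.3294]), array([0.3, 0.2, 0.4]), 0.0001)
0 382 0.0032422319088805038 0.08573916724385655
0.058 382 0.003362440670527657 0.08569363157995902
-0.058 382 0.003081019027943003 0.08582721993605655
```

View pics/w8.png

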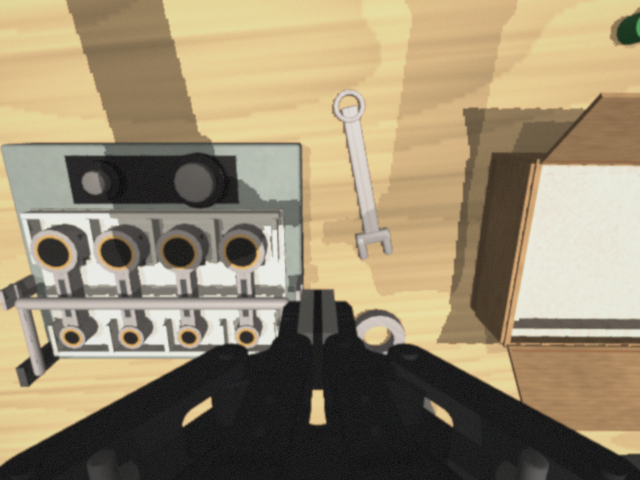

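The keeper is down: bar top measures 86 mm (87 expected) at all three points, and the stop was felt. Now the power key, then the start key.

```bash
cat > k.py <<'E'
from h import *
import sys
a=Y+np.pi
d=np.load("w8.npy")
def press(y,z0):
    t=fr(CR,-.107,y); env.reach(np.r_[t,z0+.05+NOSE],q(a)); L(t,z0+.006,.1,a); print(st())
    z=z0+.005
    hit=None
    while z>z0-.016:
        L(t,z,.02); s=env.get_state(); f=s["force"][2]; print(round(z,4),np.round(s["tcp_pos"][2]-NOSE,4),round(f,1))
        if f>18: break
        z-=.0015
    env.dwell(.2); L(t,z0+.03,.1); env.dwell(.3); print(st())
E
python3 - <<'E'
from k import *
# key-top heights: last wrist frame, pose reached again for calibration
env.reach(np.r_[fr(CR,-.08,.16),.33],q(a)); p,d=camera("wrist"); W=cloud(d,cal("wrist"))
zp=np.median(W[176:186,193:203,2]); zs=np.median(W[178:186,91:99,2]); print("tops",zp,zs,W[181,198],W[182,95]); 
open("zs","w").write(str(zs))
if .05<zp<.08: press(.045,zp)
E
```

```text
tops 0.06787811071531505 0.0681325086345089 [ 0.41307772 -0.16536939  0.06760007] [ 0.40615512 -0.25741192  0.06788926]
(67.9, array([ 0.4137, -0.1728,  0.147 ]), array([0.4, 0.2, 0.4]), 0.0001)
0.0729 0.0733 -0.6
0.0714 0.0714 -0.1
0.0699 0.0698 0.5
0.0684 0.0683 0.2
0.0669 0.0669 2.3
0.0654 0.0654 2.5
0.0639 0.0639 3.5
0.0624 0.0624 4.8
0.0609 0.0618 21.8
(71.2, array([ 0.4128, -0.173 ,  0.17  ]), array([-0.2, -0.7, -1.2]), -0.0001)
```

The power key travelled its full 6 mm and bottomed at 22 N. Now the start key.

Run:
```python
from k import *
press(-.044,.068)
env.reach(np.r_[fr(CR,-.05,.16),.40],q(a)); print(st())
p,d=camera("wrist"); W=cloud(d,cal("wrist")); cv2.imwrite("pics/w9.png",p)
M=np.array([[np.cos(Y),-np.sin(Y)],[np.sin(Y),np.cos(Y)]]); c=(W[...,:2]-CR)@M
s=(abs(c[...,1])<.08)&(abs(c[...,0]-.005)<.02)&(W[...,2]>.076)&(W[...,2]<.15); print(s.sum(),c[s][:,0].mean(),np.median(W[s][:,2]))
p,d=camera("side"); cv2.imwrite("pics/side9.png",p)
p,d=camera("top"); cv2.imwrite("pics/top9.png",p)
```

```text
(72.2, array([ 0.4058, -0.2613,  0.1466]), array([-0.2,  0.1, -0.2]), -0.0003)
0.073 0.0734 0.0
0.0715 0.0715 0.6
0.07 0.0699 1.0
0.0685 0.0684 -1.2
0.067 0.0671 2.4
0.0655 0.0655 3.5
0.064 0.064 3.9
0.0625 0.0625 4.8
0.061 0.0619 17.2
0.0595 0.0615 35.5
(75.7, array([ 0.4055, -0.2616,  0.1701]), array([ 1.1, -0.6,  0.2]), -0.0001)
(76.9, array([ 0.4789, -0.0637,  0.3992]), array([0.4, 0.6, 0. ]), -0.0001)
1602 0.003903632332157058 0.08552621790693984
```

View pics/side9.png

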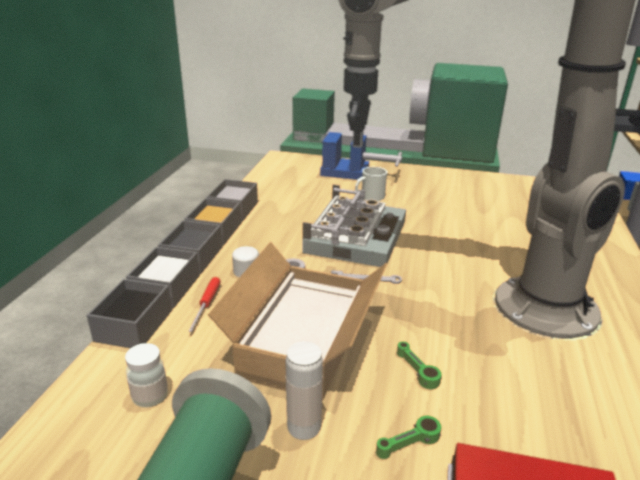

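View pics/w9.png

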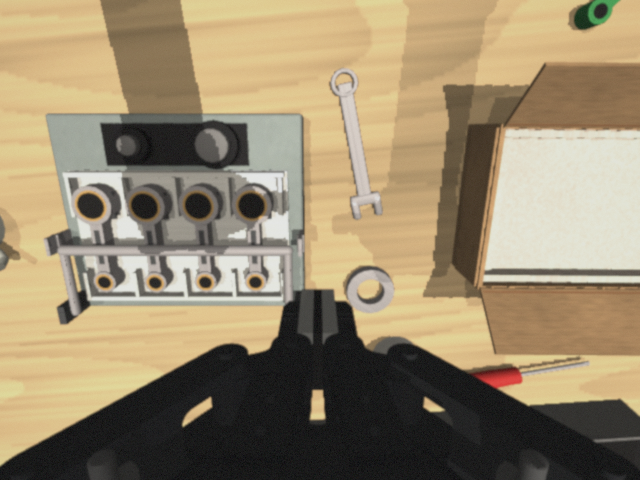

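Both views show the carton empty with its flaps right back, and four rods flat in the bays with big ends towards the keys. The keeper is down and both keys are up. Handing in.

```bash
python3 -c "
from h import *
print(st()); print(job.job_done())"
```

```text
(77.1, array([ 0.479 , -0.064 ,  0.3992]), array([-0.6,  0.2, -0.7]), 0.0002)
the job is handed in; nothing more can be done
None
```

The job is handed in at about 77 s: both flaps are folded back, all four rods lie in their bays with big ends towards the keys, the keeper is down, and the power key then the start key were pressed fully; one rod knocked in its bay was re-seated.

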